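# Crank the glue press down on a freshly glued box

### The arm

A 7-joint arm with a two-finger parallel gripper is mounted at the origin on the work surface. World frame = base frame: x ahead of the robot, y to its left, z up, the work surface at z = 0. Lengths are in m, angles in rad, forces in N, time in s.
With the tool pointing down it reaches from about 0.4 to 0.85 m from the base axis. Payload 4.5 kg.
Tool frame: the origin (TCP) lies midway between the tips of the shut fingers; the grasp point (between the pads) lies 19 mm behind it; x points along the fingers, y is the direction in which the jaws open and shut, and the axes are right-handed (so a half turn about x gives the same grasp; the last joint's range is limited). The gripper opens to 85 mm and grips with 20 to 120 N. Pads are 22 mm wide; open, the fingers measure 114 mm over their backs; the gripper's body (76 mm by 85 mm) begins 54 mm behind the grasp point. The pads swing forward as they close: fully open they stand 13 mm farther back than shut.
Start: joints at [1.333, 0.689, -0.195, 1.565, 0.157, 0.902, -0.215], TCP at [0.168, -0.602, 0.231] pointing down, gripper open.
Joint ranges: [-3.01, 3.01], [-0.46, 2.08], [-1.47, 1.51], [0.13, 2.56], [-1, 4.14], [0.04, 2.09], [-2.66, 2.66]. Speed limits (rad/s): [2.57, 2.57, 3.14, 3.14, 3.14, 3.14, 3.14].

### API

Orientations are given as a unit quaternion [x, y, z, w].
In Python, from rig import env, snapshot, workorder gives the robot as it stands.
- The arm moves only by the tool send_rows, never from a script. Its argument "increments" is a list that holds one entry, the list of rows, each a list of 5 numbers: the shift along the tool's x, y, z in mm, then the turn about the tool's x in rad, then the opening in per cent of the stroke, from 0 (shut) to 100 (fully open). A call has exactly 10 rows; each row shifts and turns the pose as measured when the row begins, along the tool's axes as they then stand; what a row does not reach is not made up. A row lasts 1/10 s, in which the tool goes at most 50 mm and 8.59 degrees, less where a joint would pass 70% of its speed; a pose out of reach is approached as far as the arm can. A call is refused whole if a number of a shift passes 50 or a number of a turn 0.15, either way. A call with a gripper value outside its range is refused whole. The fingers move at their own pace and stop on an object; "force" is the grip in N (left out, the last holds). Time passes only in rows, so rows that do not move let the fingers close, or fill a call up. It gives the time, the measured TCP pose, the force and the opening at its end, in the units of the state.
- env.sense(): the state, without advancing time (a new reading comes with each control period).
- snapshot(name): name is "scene" or "top" or "wrist"; returns a dict with "image" (400x640x3 uint8, blue, green, red), "camera_matrix" (3x3 intrinsics, pixels), "extrinsics" (4x4, takes a point from camera to world coordinates); the wrist camera has in their place "hand_eye" (4x4, takes a point from camera to tool coordinates, whose origin is the TCP and whose axes are the tool frame's). Camera axes: x right, y up, looking along -z (the intrinsics and any distortion apply to the point x, -y, -z); pixel columns grow to the right and rows downward; lengths in m; the calibration is good to about 2 mm. A picture is of the moment at which its call begins: read the wrist's pose just before it. There is no depth.
- workorder.finish_job(): hands the job in, once; it reports no verdict.
The state is a dict: "time": time; "joint_positions": joint angles; "dq": joint speeds; "joint_torque": joint torques, N m; "eef_pos": TCP position; "eef_rot": TCP orientation; "force": force on the tool from outside, world axes, zero at the start; "moment": the same for the moment, N m; "gripper_width": opening from 0.0 (shut) to 1.0 (fully open).
Only numpy, scipy, OpenCV 4.12 (cv2) and the standard library are available. Lean on these libraries where they do the work, as an engineer would, in place of code of your own. Each camera call takes 0.05 s, during which the arm holds its last target.

### The job

The wooden box standing in the green glue press has just been glued. Turn the press's crank clockwise, through all the turns it takes, until the press plate bears firmly on the box lid and the crank has come to its stop; then let go of it. Do not shift the box, and leave the other things on the bench where they are.

Things in the scene. Friction and masses are not known exactly. Their poses are not given: they have to be found in the camera images.
- crank_handle (a point): Centre of the crank's orange handle, a flat-sided block fixed to the crank arm (it does not spin on it): 36 mm along the arm, 24 mm across (grip here), 62 mm long. x: outward along the arm; y: across the two grip faces; z: along the crank axis, out of the gearbox. It is 55 mm from the axis and 51 mm out from the sloped face; the steel arm's top is 31 mm below it. Handle ends 31 mm above.
- crank_hub (a point): Point on the crank axis in the sloped face (150 x 120 mm) of the green gearbox, 150 mm above the bench. The axis leans 28 degrees from vertical, towards the press's front (robot side). The hub round it is 44 mm wide, 22 mm tall. Axes turn with the crank: x along the arm, z out along the axis.
- crank (a joint): Crank angle, rad; grows clockwise, seen looking at the handle from outside. 0 = plate fully up; a full turn lowers the plate 40 mm; it meets the box lid at about 9.0; a firm stop is at 9.6. Starts between 0 and 1.8. Drag 0.25 N m (about 5 N at the handle, some 9 N near the stop); it stays where it is left.
- plate_face (a point): Centre of the underside of the steel press plate, 130 x 120 mm, which moves straight down and is sprung (8 N per mm) against its spindle. It starts 45 to 58 mm above the box lid. Above it are the 28 mm spindle and the green press head, whose top is 310 mm above the bench.
- press: The glue press, fixed to the bench: wooden base 250 x 460 x 20 mm; origin on its underside, 25 mm right (-y) of its middle; front towards -x of its frame, z up. The press bay is at y = +125 mm, the crank gearbox at y = -120 mm (hub at x = 0). The column stands left of the bay (y = +220 mm); a low drive housing runs along the back.
- box_center (a point): Centre of the glued wooden box (114 x 104 mm lid, 80 mm tall), half-way up. It stands loose on the press base under the plate, not fixed.
- glue_bottle: White glue bottle, 56 mm wide, 150 mm tall, origin at the centre of its underside. A bystander.
- brush: Glue brush lying on the bench in front of the gearbox. A bystander.
- mallet: Hammer lying on the bench. A bystander.
- caul: Dark wooden caul 60 x 35 x 20 mm lying on the press base between gearbox and box. A bystander.
- offcut: Pale wooden offcut 140 x 70 x 30 mm. A bystander.
- mug: Blue mug, 80 mm wide, 95 mm tall. A bystander.
- dowel_jar: Glass jar with metal cap, 76 mm wide, 100 mm tall. A bystander.
Mind the look-alikes: they are no part of the job. Leave any purple or yellow look-alike of the part that bears box_center alone.

How it is judged:
On the way:
1. the crank has been turned clockwise past the first-turn mark (value of joint crank above 6.3 rad), for 0.1 s.
At the end, for the whole second after the job is handed in: The press plate presses on the box with more than 8 N, the crank is within 0.3 rad of its stop (above 9.3 rad) and at rest, and the box still stands under the plate within 25 mm of the middle of the bay (contact force between plate and glued_box above 8 N and value of joint crank above 9.3 rad and y of box_center in the frame of press between 0.1 and 0.15 m and x of box_center in the frame of press between -0.025 and 0.025 m and velocity of joint crank between -0.1 and 0.1 rad/s and linear speed of glued_box below 0.02 m/s); the robot touches nothing.
It fails at once if the glued box is shifted by more than 15 mm (distance of box_center from where it was at the start of the episode above 0.015 m).
It fails at once if a bystander is moved by more than 30 mm (distance of any of glue_bottle, brush, mallet, caul, offcut, mug, dowel_jar from where it was at the start of the episode above 0.03 m).
It also fails if it takes over 72 s, if anything falls off the work surface, if the arm or the gripper's body presses on something with over 40 N, if the wrist force passes 120 N, or if a joint passes its speed limit or range.

## Working session

There is one attempt and no reset: what is moved stays moved. The work goes in short steps, Python scripts to look and compute and a tool call to move; the robot and the scene stay as the last step left them, time stands still between calls to the robot, and variables do not carry over. Pictures are saved under pics/ and viewed, and the job is handed in when it is done.

Besides the shell and the picture viewer there is one more tool, called after "Call:" as a command line: name --argument value ..., lists and objects as JSON in quotes. send_rows: Moves the arm, as the interface text tells. Its arguments: {"type":"object","properties":{"increments":{"type":"array","items":{"type":"array","items":{"type":"array","items":{"type":"number"}}}},"force":{"type":"number"}},"required":["increments"]}

```bash
ls; mkdir -p pics; python3 - <<'E'
from rig import env, snapshot, workorder
import cv2,numpy as np
s=env.sense(); print(s)
for n in ["scene","top","wrist"]:
    d=snapshot(n); cv2.imwrite(f"pics/{n}0.png",d["image"]); np.savez(f"pics/{n}0.npz",**d)
    print(n,d["camera_matrix"],d.get("extrinsics",d.get("hand_eye")), d.keys())
E
```

```text
pics
{'time': 0.0, 'joint_positions': array([ 1.33281069,  0.68999366, -0.19453425,  1.56636117,  0.15729409,
        0.90249823, -0.21512254]), 'dq': array([ 0.0003602 ,  0.00051113,  0.00031669, -0.0014393 , -0.00085226,
       -0.00067243, -0.00066416]), 'joint_torque': array([ 5.82791654e-04, -5.39617610e+01, -1.26641270e+00, -1.58542621e+01,
        9.06474976e-03,  9.54532268e-03, -7.35054641e-06]), 'eef_pos': array([ 0.16756823, -0.60143353,  0.23047396]), 'eef_rot': array([-0.7004532 , -0.09646914,  0.70071452, -0.0951745 ]), 'force': array([0.0369416 , 0.33938972, 0.13733523]), 'moment': array([-0.00830002, -0.02601741, -0.01488194]), 'gripper_width': 1.0029143188795557}
scene [[382.62705531   0.         315.57724585]
 [  0.         382.62705531 203.45295312]
 [  0.           0.           1.        ]] [[ 0.23901206 -0.83408144  0.4971734   1.1131256 ]
 [ 0.97098654  0.2012706  -0.12913286 -0.11876599]
 [ 0.00764093  0.51361299  0.85798794  1.2001529 ]
 [ 0.          0.          0.          1.        ]] dict_keys(['image', 'camera_matrix', 'extrinsics'])
top [[376.51420256   0.         314.7534706 ]
 [  0.         376.51420256 198.46429464]
 [  0.           0.           1.        ]] [[ 0.05428869  0.97615619 -0.21017095  0.24014087]
 [-0.99851994  0.05376092 -0.00822797  0.04176839]
 [ 0.0032672   0.21030657  0.97763003  1.43610044]
 [ 0.          0.          0.          1.        ]] dict_keys(['image', 'camera_matrix', 'extrinsics'])
wrist [[279.22465289   0.         320.4480315 ]
 [  0.         279.22465289 204.47410605]
 [  0.           0.           1.        ]] [[ 1.01662965e-03  2.77787192e-01 -9.60642099e-01 -1.42921905e-01]
 [ 9.99999429e-01  3.34500258e-05  1.06795346e-03  1.43188707e-04]
 [ 3.28797296e-04 -9.60642637e-01 -2.77786999e-01 -7.10972007e-02]
 [ 0.00000000e+00  0.00000000e+00  0.00000000e+00  1.00000000e+00]] dict_keys(['image', 'camera_matrix', 'hand_eye'])
```

View pics/scene0.png

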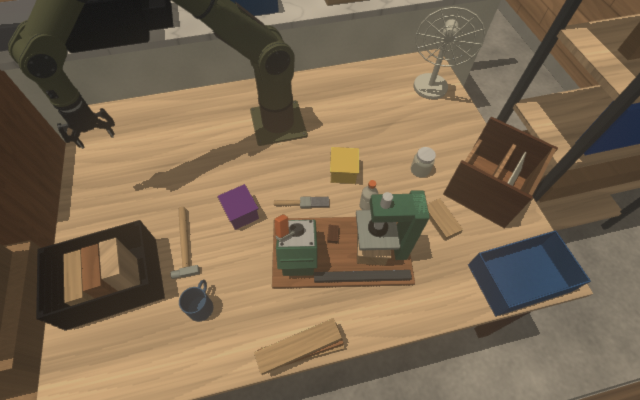

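View pics/top0.png

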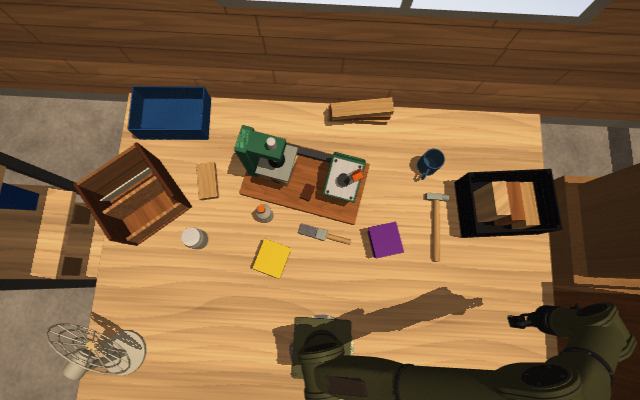

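View pics/wrist0.png

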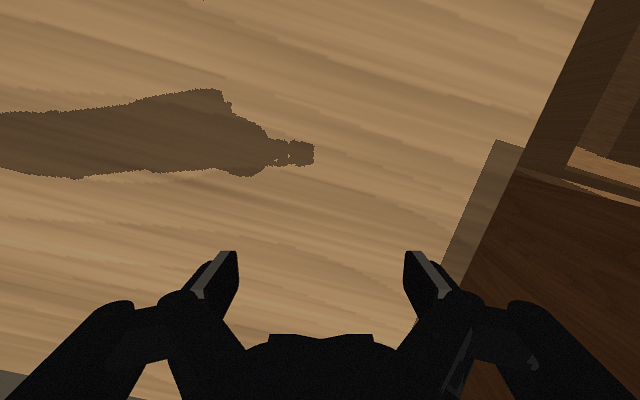

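The arm can only turn the tool about its own vertical axis, so a 28° grip isn't possible. I plan to push the handle round with closed fingers instead. First I'll measure the scene from zoomed crops.

```bash
python3 - <<'E'
import cv2,numpy as np
a=cv2.imread('pics/top0.png'); c=a[110:230,230:390]; cv2.imwrite('pics/topc.png',cv2.resize(c,None,fx=5,fy=5,interpolation=cv2.INTER_CUBIC))
a=cv2.imread('pics/scene0.png'); c=a[170:300,260:440]; cv2.imwrite('pics/scenec.png',cv2.resize(c,None,fx=4.4,fy=4.4,interpolation=cv2.INTER_CUBIC))
from scipy.spatial.transform import Rotation as R
print(R.from_quat([-0.7004532 , -0.09646914,  0.70071452, -0.0951745 ]).as_matrix())
E
```

```text
[[-6.14262668e-04  2.68524543e-01 -9.63272647e-01]
 [ 1.76392745e-03 -9.63271039e-01 -2.68525219e-01]
 [-9.99998256e-01 -1.86408808e-03  1.18043626e-04]]
```

View pics/topc.png

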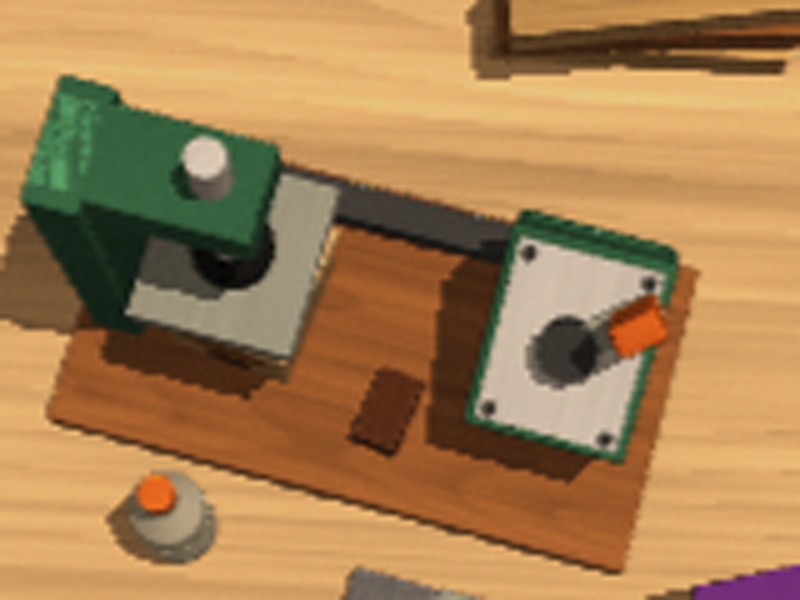

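View pics/scenec.png

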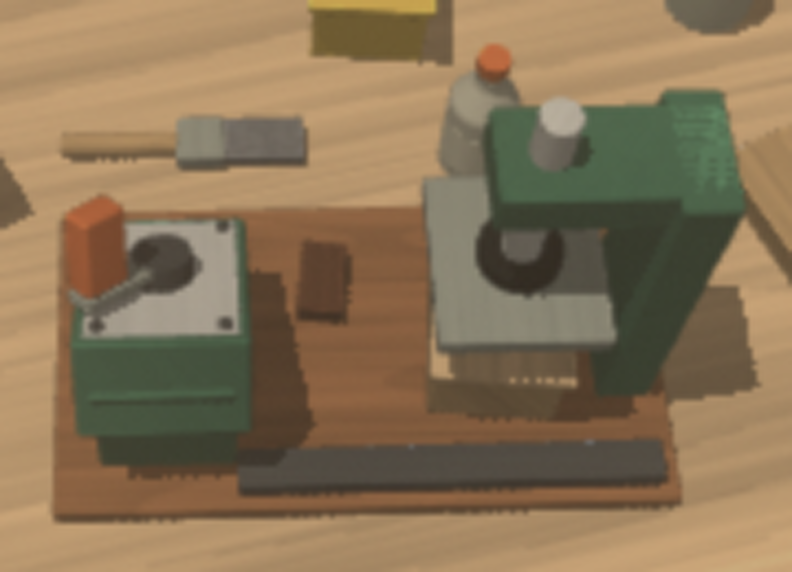

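The candidates for the orange handle are the block on the crank arm (top px 357,175; scene px 281,226) and the glue bottle cap (top 261,209; scene 372,184). The block on the steel arm with the hub is the right one. Next I'll fit the press pose and crank angle to both views.

```bash
cat > h.py <<'E'
import numpy as np
from scipy.optimize import least_squares
from scipy.spatial.transform import Rotation as R
T=28*np.pi/180
def load(n,f=None):
    d=np.load(f or f'pics/{n}0.npz'); return d['camera_matrix'],d['extrinsics']
def proj(K,E,P):
    P=np.atleast_2d(P); c=(P-E[:3,3])@E[:3,:3]; q=c*[1,-1,-1]
    q=q@K.T; return q[:,:2]/q[:,2:]
def frame(p): # press->world
    x,y,yaw=p; return R.from_euler('z',yaw).as_matrix(),np.array([x,y,0])
Rf=np.array([[np.cos(T),0,-np.sin(T)],[0,1,0],[np.sin(T),0,np.cos(T)]])  # cols: uphill(back) x', y, axis
def face(u,v,h): # in press frame: u back-up the slope, v left, h out
    return np.array([0,-.12,.15])+Rf@np.array([u,v,h])
def handle(th,h=.051,r=.055): # th clockwise from +u seen from outside; u=up v=left => clockwise is toward -v
    return face(r*np.cos(th),-r*np.sin(th),h)
E
python3 - <<'E'
from h import *
K1,E1=load('top');K2,E2=load('scene')
t=lambda a,b:(230+a/5,110+b/5); s=lambda a,b:(260+a/4.4,170+b/4.4)
base=lambda x,y:np.array([x,y,.02])
obs=[(1,lambda th:base(-.125,.255),t(50,413)),(1,lambda th:base(-.125,-.205),t(622,570)),(1,lambda th:base(.125,-.205),t(697,268)),
(2,lambda th:base(-.125,-.205),s(62,211)),(2,lambda th:base(.125,-.205),s(54,514)),(2,lambda th:base(.125,.255),s(680,499)),
(1,lambda th:face(0,0,.022),t(565,348)),(2,lambda th:face(0,0,.022),s(162,262)),
(1,lambda th:handle(th,.082),t(638,326)),(2,lambda th:handle(th,.082),s(95,216)),
]
def res(p):
    A,o=frame(p[:3]); r=[]
    for c,f,px in obs:
        K,E=(K1,E1) if c==1 else (K2,E2)
        r.append(proj(K,E,A@f(p[3])+o)[0]-px)
    return np.ravel(r)
for th0 in(0,1.5,3):
  q=least_squares(res,[.6,0,-.2,th0],loss='soft_l1'); print(q.x,q.cost)
print(res(q.x).reshape(-1,2).round(1))
A,o=frame(q.x);print('hub',A@face(0,0,0)+o,'handle',A@handle(q.x[3])+o,'axis',A@Rf[:,2])
np.save('fit.npy',q.x)
# triangulate handle end and hub independent
def ray(K,E,px):
    d=np.linalg.inv(K)@[px[0],px[1],1]; d=E[:3,:3]@(d*[1,-1,-1]); return E[:3,3],d/np.linalg.norm(d)
for n,pa,pb in(('hubtop',t(565,348),s(162,262)),('handletop',t(638,326),s(95,216))):
    o1,d1=ray(K1,E1,pa);o2,d2=ray(K2,E2,pb)
    x=np.linalg.lstsq(np.c_[d1,-d2],o2-o1,rcond=None)[0]; print(n,(o1+d1*x[0]+o2+d2*x[1])/2,np.linalg.norm(o1+d1*x[0]-o2-d2*x[1]))
print('fit hubtop',A@face(0,0,.022)+o,'handletop',A@handle(q.x[3],.082)+o)
E
```

```text
[ 0.61962388  0.07351876 -0.21080167  0.7786309 ] 5.394101755025987
[ 0.61962387  0.07351876 -0.21080167  0.77863021] 5.394101755002398
[ 0.61962388  0.07351876 -0.21080167  0.77863109] 5.394101755057857
[[-1.6  0.2]
 [-0.3 -0.2]
 [ 0.  -0.7]
 [-1.   0.7]
 [-1.2  1. ]
 [ 0.6  0.5]
 [-0.1  0.1]
 [-0.9 -2. ]
 [-1.2  0.1]
 [-0.1 -0.7]]Traceback (most recent call last):
  File "<stdin>", line 19, in <module>
  File "h.py", line 11, in frame
    x,y,yaw=p; return R.from_euler('z',yaw).as_matrix(),np.array([x,y,0])
    ^^^^^^^
ValueError: too many values to unpack (expected 3)
```

```bash
sed -i 's/x,y,yaw=p;/x,y,yaw=p[:3];/' h.py; cat >>h.py <<'E'
def ray(K,E,px):
    d=np.linalg.inv(K)@[px[0],px[1],1]; d=E[:3,:3]@(d*[1,-1,-1]); return E[:3,3],d/np.linalg.norm(d)
E
python3 - <<'E'
from h import *
K1,E1=load('top');K2,E2=load('scene')
t=lambda a,b:(230+a/5,110+b/5); s=lambda a,b:(260+a/4.4,170+b/4.4)
q=np.array([ 0.61962388 , 0.07351876 ,-0.21080167 , 0.7786309]);np.save('fit.npy',q)
A,o=frame(q);print('hub',A@face(0,0,0)+o,'handle',A@handle(q[3])+o,'axis',A@Rf[:,2])
for n,pa,pb in(('hubtop',t(565,348),s(162,262)),('handletop',t(638,326),s(95,216))):
    o1,d1=ray(K1,E1,pa);o2,d2=ray(K2,E2,pb)
    x=np.linalg.lstsq(np.c_[d1,-d2],o2-o1,rcond=None)[0]; print(n,(o1+d1*x[0]+o2+d2*x[1])/2,np.linalg.norm(o1+d1*x[0]-o2-d2*x[1]))
print('fit hubtop',A@face(0,0,.022)+o,'handletop',A@handle(q[3],.082)+o)
E
```

```text
hub [ 0.59451461 -0.04382486  0.15      ] handle [ 0.59682409 -0.08382026  0.21341162] axis [-0.4590791   0.09823406  0.88294759]
hubtop [ 0.58731608 -0.04126112  0.16141153] 0.002707105149700103
handletop [ 0.58379065 -0.08290374  0.2394649 ] 0.004056297335362434
fit hubtop [ 0.58441487 -0.04166371  0.16942485] handletop [ 0.58259263 -0.080775    0.240783  ]
```

```bash
python3 - <<'E'
from h import *
K1,E1=load('top');K2,E2=load('scene')
t=lambda a,b:(230+a/5,110+b/5); s=lambda a,b:(260+a/4.4,170+b/4.4)
q=np.load('fit.npy');A,o=frame(q)
def at(K,E,px,z):
    c,d=ray(K,E,px); return (c+d*(z-c[2])/d[2]-o)@A
for px in((280,150),(262,235)): print(at(K1,E1,t(*px),.31))
for px in((487,107),(498,205)): print(at(K2,E2,s(*px),.31))
# desired pusher pts and box front plates
s0=np.array([0.1676,-0.6014,0.2305]); 
Z=np.array([-0.9633,-.2685,0]);Y=np.array([.2685,-.9633,0])
tgt=np.array([.50,-.10,.45])
d=tgt-s0; print('tool mm x,y,z',-d[2]*1e3,d@Y*1e3,d@Z*1e3)
E
```

```text
[0.0290194  0.08683834 0.31      ]
[-0.02809628  0.08207596  0.31      ]
[-0.03498283  0.09094154  0.31      ]
[0.03508284 0.09027123 0.31      ]
tool mm x,y,z -219.5 -393.7492200000001 -454.82682000000005
```

Call:
send_rows --increments '[[[-45,0,0,0,0],[-45,0,0,0,0],[-45,-5,-7,0,0],[-40,-15,-19,0,0],[-10,-28,-36,0,0],[0,-28,-36,0,0],[0,-28,-36,0,0],[0,-28,-36,0,0],[0,-28,-36,0,0],[0,-28,-36,0,0]]]' --force 40

```text
time: 1.15
eef_pos: [0.3508, -0.3532, 0.42]
eef_rot: [-0.7, -0.092, 0.703, -0.088]
force: [0.9, 0.6, 0.3]
gripper_width: -0.002
```

```bash
cat >> h.py <<'E'
def st():
    from rig import env
    s=env.sense(); M=R.from_quat(s['eef_rot']).as_matrix(); return s,np.array(s['eef_pos']),M
def rep(tgt=None):
    s,p,M=st(); q=np.load('fit.npy');A,o=frame(q)
    loc=A.T@(p-o); f=Rf.T@(loc-[0,-.12,.15])
    print('t',round(s['time'],2),'p',p.round(4),'F',s['force'].round(1),'gw',round(s['gripper_width'],3),'q',s['joint_positions'].round(2))
    print('toolz yaw %.3f tilt %.3f'%(np.arctan2(-M[1,2],-M[0,2]),np.arccos(-M[2,0])),'press-loc mm',(loc*1e3).round(1),'uvh',(f*1e3).round(1),'r %.1f th %.3f'%(np.hypot(f[0],f[1])*1e3,np.arctan2(-f[1],f[0])))
    if tgt is not None: print('tool mm to tgt',(M.T@(np.array(tgt)-p)*1e3).round(1))
E
python3 -c "
from h import *
rep([.53,-.06,.42])"
```

```text
t 1.15 p [ 0.3508 -0.3532  0.42  ] F [0.9 0.6 0.3] gw -0.002 q [ 0.89  0.33 -0.28  1.62  0.09  1.21 -0.73]
toolz yaw 0.255 tilt 0.007 press-loc mm [-173.6 -473.5  420. ] uvh [ -26.5 -353.5  319.8] r 354.5 th 1.646
tool mm to tgt [   0.7 -238.4 -247.4]
```

Call:
send_rows --increments '[[[0,-32,-34,0,0],[0,-32,-34,0,0],[0,-32,-34,0,0],[0,-32,-34,0,0],[0,-32,-34,0,0],[0,-32,-34,0,0],[0,-22,-24,0,0],[0,-10,-10,0.12,0],[0,0,0,0.12,0],[0,0,0,0.12,0]]]'

```text
time: 2.15
eef_pos: [0.5309, -0.0538, 0.4182]
eef_rot: [-0.703, 0.032, 0.709, 0.04]
force: [-1.1, -1.3, -0.1]
gripper_width: 0.002
```

```bash
python3 -c "
from h import *
from rig import snapshot
import cv2
rep([.53,-.06,.42])
s,p,M=st()
d=snapshot('wrist'); cv2.imwrite('pics/w1.png',d['image']); np.savez('pics/w1.npz',p=p,M=M,K=d['camera_matrix'],H=d['hand_eye'])
"
```

```text
t 2.15 p [ 0.5309 -0.0538  0.4182] F [-1.1 -1.3 -0.1] gw 0.002 q [ 0.21  0.39 -0.3   1.53  0.11  1.25 -1.77]
toolz yaw -0.102 tilt 0.013 press-loc mm [ -60.2 -143.   418.2] uvh [ 72.8 -23.  265.1] r 76.3 th 0.307
tool mm to tgt [-1.9  6.3  0.2]
```

View pics/w1.png

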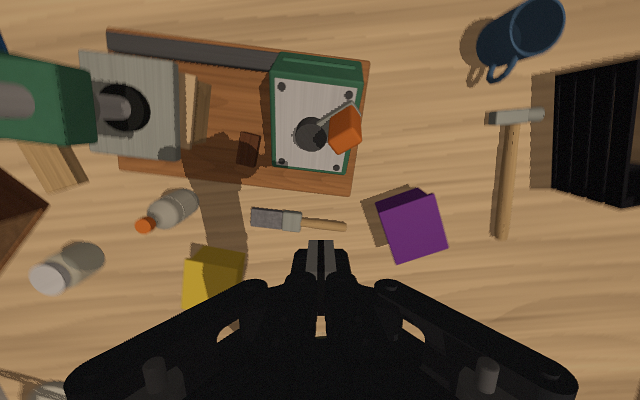

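```bash
cat >> h.py <<'E'
def wproj(f,P):
    d=np.load(f);E=np.eye(4);E[:3,:3]=d['M'];E[:3,3]=d['p'];E=E@d['H'];return proj(d['K'],E,P)
def overlay(f,th,out,crop,k):
    import cv2
    q=np.load('fit.npy');A,o=frame(q);im=cv2.imread(f'pics/{f}.png')
    x0,x1,y0,y1=crop; im=cv2.resize(im[y0:y1,x0:x1],None,fx=k,fy=k,interpolation=cv2.INTER_CUBIC)
    def pl(L,c,closed=True):
        px=wproj(f'pics/{f}.npz',[A@l+o for l in L]); px=(((px-[x0,y0])+.5)*k).astype(int)
        cv2.polylines(im,[px.reshape(-1,1,2)],closed,c,1)
    def hb(h): 
        c,s=np.cos(th),np.sin(th)
        return [face(*(np.array([c,-s])*(.055+a)+np.array([-s,-c])*b),h) for a,b in((.018,.012),(.018,-.012),(-.018,-.012),(-.018,.012))]
    pl(hb(.082),(255,0,0));pl(hb(.02),(255,255,0))
    pl([face(.022*np.cos(a),.022*np.sin(a),.022) for a in np.linspace(0,6.28,24)],(0,255,255))
    pl([face(a,b,0) for a,b in((.075,.06),(.075,-.06),(-.075,-.06),(-.075,.06))],(0,0,255))
    pl([np.array([a,b,.02]) for a,b in((-.125,-.205),(.125,-.205),(.125,.255),(-.125,.255))],(255,0,255))
    cv2.imwrite(out,im)
E
python3 -c "
from h import *
overlay('w1',.779,'pics/o1.png',(90,390,20,220),2.6)"
```

```text
(no output)
```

View pics/o1.png

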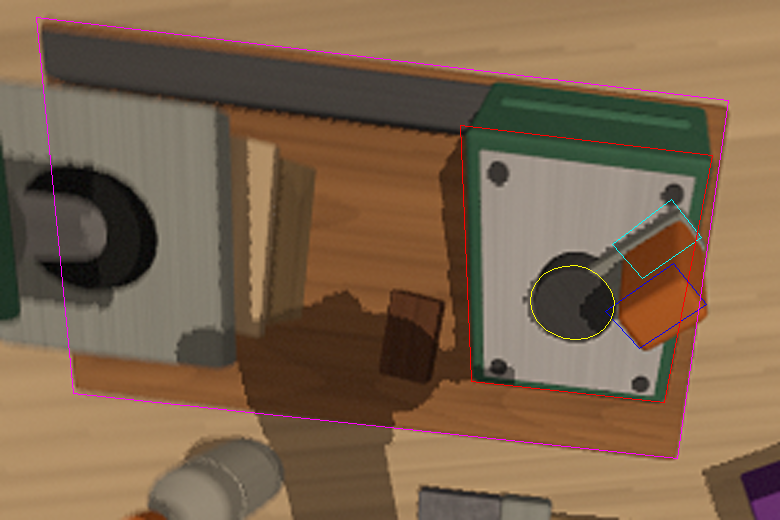

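```bash
cat >> h.py <<'E'
def tcp(psi,h=60,rad=62,sh=-6.5):
    q=np.load('fit.npy');A,o=frame(q)
    return A@face((sh+rad*np.cos(psi))/1e3,-rad*np.sin(psi)/1e3,h/1e3)+o
def psi_now(sh=-6.5):
    s,p,M=st();q=np.load('fit.npy');A,o=frame(q);f=Rf.T@(A.T@(p-o)-[0,-.12,.15])*1e3
    return np.arctan2(-f[1],f[0]-sh),np.hypot(f[1],f[0]-sh),f[2]
def rows(step,n=10,start=None,**k):
    s,p,M=st(); ps,r,h=psi_now(); a=ps if start is None else start
    print('psi %.3f r %.1f h %.1f'%(ps,r,h)); prev=p
    for i in range(n):
        t=tcp(a+step*(i+1),**k); d=M.T@(t-prev)*1e3; print(np.round(d*2)/2,end=' '); prev=t
    print()
E
python3 -c "
from h import *
t=tcp(-.2); print(t); rep(t); s,p,M=st(); print(M.T@[0,0,1])"
```

```text
[ 0.616399   -0.03591136  0.22845232]
t 2.2 p [ 0.5308 -0.0534  0.4182] F [0.3 0.2 0.2] gw -0.001 q [ 0.21  0.39 -0.3   1.53  0.11  1.25 -1.78]
toolz yaw -0.106 tilt 0.013 press-loc mm [ -60.3 -142.7  418.2] uvh [ 72.7 -22.7 265.1] r 76.2 th 0.303
tool mm to tgt [189.3 -24.6 -84.9]
[-0.99991245 -0.00994944  0.00872358]
```

Call:
send_rows --increments '[[[0,-8,-28,0,0],[0,-8,-28,0,0],[10,-8,-28,0,0],[30,0,0,0,0],[35,0,0,0,0],[35,0,0,0,0],[25,0,0,0,0],[15,0,0,0,0],[5,0,0,0,0],[0,0,0,0,0]]]'

```text
time: 3.2
eef_pos: [0.6171, -0.0385, 0.2551]
eef_rot: [-0.702, 0.028, 0.71, 0.034]
force: [-0.6, 0.9, 0.2]
gripper_width: 0.001
```

```bash
python3 -c "
from h import *
from rig import snapshot
import cv2
t=tcp(-.2); rep(t); 
s,p,M=st()
d=snapshot('wrist'); cv2.imwrite('pics/w2.png',d['image']); np.savez('pics/w2.npz',p=p,M=M,K=d['camera_matrix'],H=d['hand_eye'])
overlay('w2',.779,'pics/o2.png',(140,500,60,340),2.1)
"
```

```text
t 3.2 p [ 0.6171 -0.0385  0.2551] F [-0.6  0.9  0.2] gw 0.001 q [ 0.15  0.66 -0.28  1.54  0.19  0.97 -1.84]
toolz yaw -0.088 tilt 0.014 press-loc mm [  21.  -110.   255.1] uvh [67.8 10.  82.9] r 68.6 th -0.146
tool mm to tgt [26.7 -2.3  0.6]
```

View pics/o2.png

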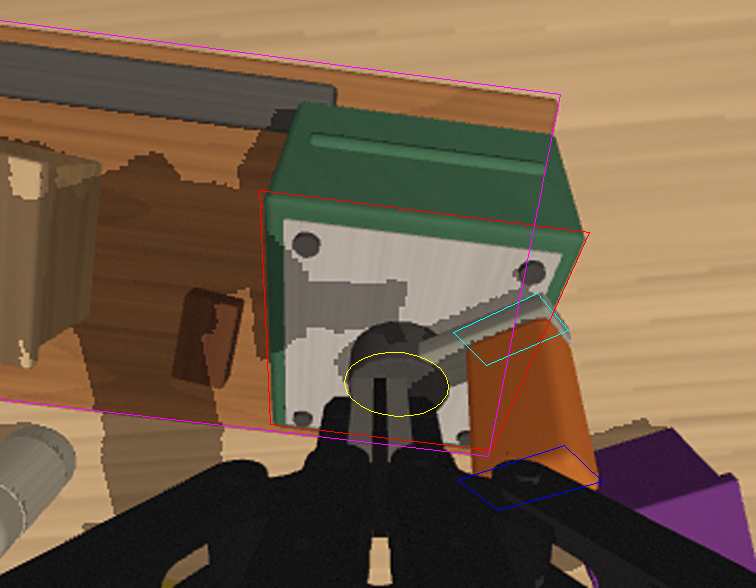

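Call:
send_rows --increments '[[[10,-1,0,0,0],[10,-1,0,0,0],[7,0,0,0,0],[0,0,0,0,0],[0,0,0,0,0],[0,0,0,0,0],[0,0,0,0,0],[0,0,0,0,0],[0,0,0,0,0],[0,0,0,0,0]]]'

```text
time: 4.25
eef_pos: [0.62, -0.036, 0.2304]
eef_rot: [-0.706, 0.027, 0.707, 0.034]
force: [0.7, -0.4, 0.1]
gripper_width: -0.001
```

```bash
python3 -c "
from h import *
rep(); rows(.1)
"
```

```text
t 4.25 p [ 0.62   -0.036   0.2304] F [ 0.7 -0.4  0.1] gw -0.001 q [ 0.14  0.69 -0.27  1.57  0.21  0.91 -1.86]
toolz yaw -0.087 tilt 0.010 press-loc mm [  23.3 -107.   230.4] uvh [58.3 13.  60. ] r 59.7 th -0.220
psi -0.198 r 66.1 h 60.0
[1.5 6.5 3.5] [-0.   6.   0.5] [0. 6. 1.] [0.5 6.  1.5] [0.5 6.  2. ] [1.  5.5 2.5] [1. 5. 3.] [1.5 5.  3.5] [1.5 4.5 4. ] [2.  4.  4.5]
```

Call:
send_rows --increments '[[[1.5,6.5,3.5,0,0],[0,6,0.5,0,0],[0,6,1,0,0],[0.5,6,1.5,0,0],[0.5,6,2,0,0],[1,5.5,2.5,0,0],[1,5,3,0,0],[1.5,5,3.5,0,0],[1.5,4.5,4,0,0],[2,4,4.5,0,0]]]'

```text
time: 5.25
eef_pos: [0.5905, -0.0887, 0.221]
eef_rot: [0.708, -0.025, -0.704, -0.035]
force: [2.8, 2.3, 0.2]
gripper_width: 0.003
```

```bash
python3 -c "
from h import *
rep(); rows(.12)
from rig import snapshot
import cv2
s,p,M=st()
d=snapshot('wrist'); cv2.imwrite('pics/w3.png',d['image'])
d=snapshot('top'); cv2.imwrite('pics/t3.png',cv2.resize(d['image'][100:240,230:400],None,fx=4.5,fy=4.2,interpolation=2))
"
```

```text
t 5.25 p [ 0.5905 -0.0887  0.221 ] F [2.8 2.3 0.2] gw 0.003 q [ 0.24  0.67 -0.28  1.67  0.21  0.83 -1.78]
toolz yaw -0.085 tilt 0.016 press-loc mm [   5.5 -164.7  221. ] uvh [ 38.2 -44.7  60.1] r 58.8 th 0.864
psi 0.786 r 63.2 h 60.1
[3.  3.5 6. ] [3.  3.5 6. ] [3. 3. 6.] [3.  2.  6.5] [3.5 1.  6.5] [3.5 0.  6.5] [ 3.5 -0.5  6.5] [ 3.5 -1.5  6.5] [ 3.5 -2.5  6. ] [ 3.5 -3.5  6. ]
```

View pics/w3.png

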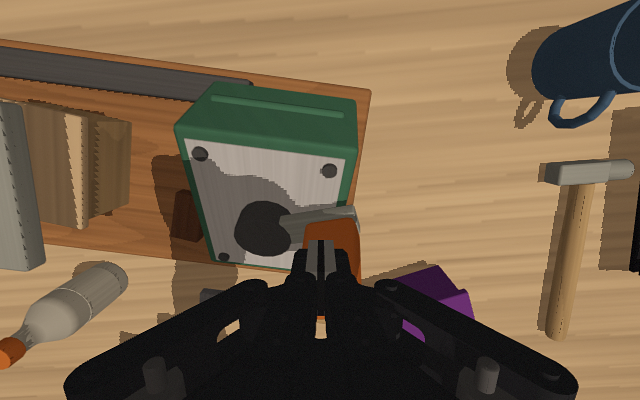

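View pics/t3.png

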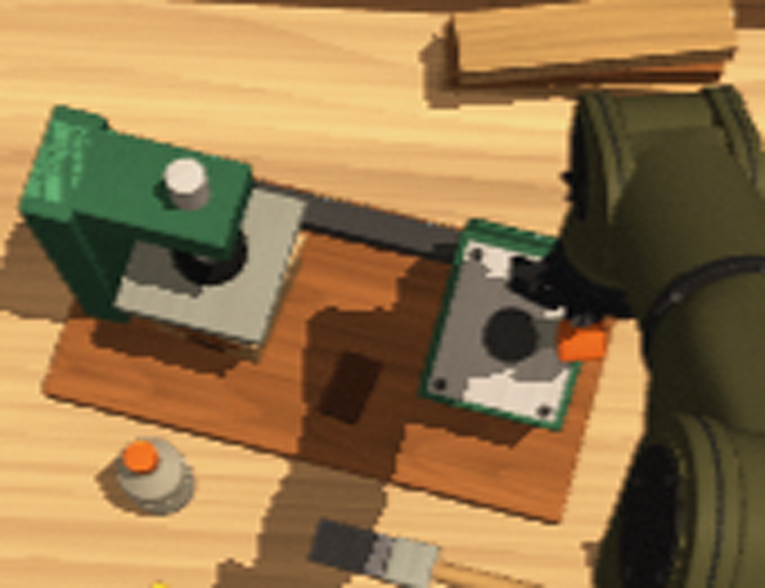

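The handle is following the push; it has turned about 0.5 rad and the force is small. I'll continue round the circle.

Call:
send_rows --increments '[[[3,3.5,6,0,0],[3,3.5,6,0,0],[3,3,6,0,0],[3,2,6.5,0,0],[3.5,1,6.5,0,0],[3.5,0,6.5,0,0],[3.5,-0.5,6.5,0,0],[3.5,-1.5,6.5,0,0],[3.5,-2.5,6,0,0],[3.5,-3.5,6,0,0]]]'

```text
time: 6.35
eef_pos: [0.524, -0.093, 0.1859]
eef_rot: [0.71, -0.028, -0.703, -0.035]
force: [2.4, -2.1, 2.1]
gripper_width: -0.001
```

```bash
python3 -c "
from h import *
rep(); rows(.12)
from rig import snapshot
import cv2
d=snapshot('wrist'); cv2.imwrite('pics/w4.png',d['image'])
"
```

```text
t 6.35 p [ 0.524  -0.093   0.1859] F [ 2.4 -2.1  2.1] gw -0.001 q [ 0.26  0.64 -0.26  1.9   0.25  0.63 -1.82]
toolz yaw -0.089 tilt 0.013 press-loc mm [ -58.7 -182.9  185.9] uvh [-35.  -62.9  59.2] r 71.9 th 2.079
psi 1.997 r 69.0 h 59.2
[  1.  -10.    2.5] [ 3. -5.  5.] [ 2.5 -5.5  4.5] [ 2.5 -6.   3.5] [ 2.  -6.5  3. ] [ 1.5 -7.   2.5] [ 1.5 -7.   1.5] [ 1.  -7.5  0.5] [ 0.5 -7.5 -0. ] [ 0.  -7.5 -1. ]
```

View pics/w4.png

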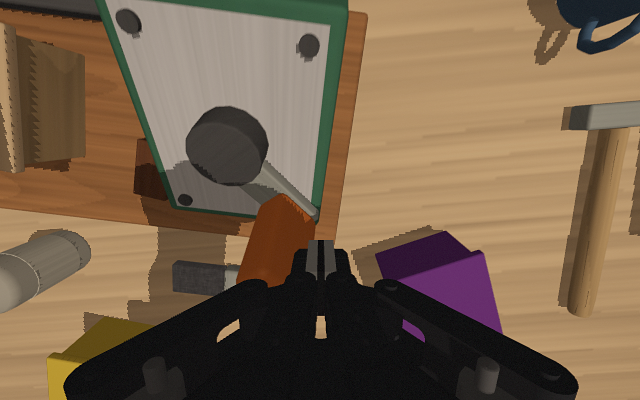

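Finger drifted outward (r 69 instead of 62), so I'll correct inward with a slightly smaller radius.

```bash
python3 -c "
from h import *
rows(.12,rad=58)
rows(.10,rad=58,start=2.0)
"
```

```text
psi 2.026 r 69.3 h 59.6
[  0.5 -13.5  -0.5] [ 2.5 -4.5  4.5] [ 2.5 -5.5  4. ] [ 2.  -6.   3.5] [ 2.  -6.   2.5] [ 1.5 -6.5  2. ] [ 1. -7.  1.] [ 1.  -7.   0.5] [ 0.5 -7.  -0.5] [-0. -7. -1.] 
psi 2.026 r 69.3 h 59.6
[ -1.  -12.   -2.5] [ 2.5 -3.5  4. ] [ 2.  -4.   3.5] [ 2.  -4.5  3. ] [ 2.  -5.   2.5] [ 1.5 -5.   2.5] [ 1.5 -5.5  2. ] [ 1.  -5.5  1.5] [ 1.  -5.5  1. ] [ 0.5 -6.   0.5]
```

Call:
send_rows --increments '[[[-0.5,-6,-2,0,0],[0.5,-6,0,0,0],[2.5,-5,4,0,0],[2,-5,3.5,0,0],[2,-6,3,0,0],[1.5,-6,2.5,0,0],[1.5,-6.5,1.5,0,0],[1,-7,1,0,0],[1,-7,0,0,0],[0,-7,-0.5,0,0]]]'

```text
time: 7.4
eef_pos: [0.5086, -0.0323, 0.1717]
eef_rot: [-0.705, 0.034, 0.708, 0.033]
force: [-0.2, -5.1, 1.1]
gripper_width: 0.001
```

```bash
python3 -c "
from h import *
rep(); rows(.12,rad=60)
from rig import snapshot
import cv2
d=snapshot('wrist'); cv2.imwrite('pics/w5.png',d['image'])
"
```

```text
t 7.4 p [ 0.5086 -0.0323  0.1717] F [-0.2 -5.1  1.1] gw 0.001 q [ 0.11  0.64 -0.22  1.97  0.25  0.57 -1.95]
toolz yaw -0.095 tilt 0.005 press-loc mm [ -86.4 -126.7  171.7] uvh [-66.1  -6.7  59.8] r 66.5 th 3.040
psi 3.029 r 60.0 h 59.8
[-0.  -7.  -0.5] [-0.  -7.  -1.5] [-0.5 -7.  -2. ] [-1.  -6.5 -2.5] [-1.5 -6.  -3.5] [-2.  -5.5 -4. ] [-2.  -5.  -4.5] [-2.5 -4.5 -5. ] [-2.5 -4.  -5.5] [-3. -3. -6.]
```

View pics/w5.png

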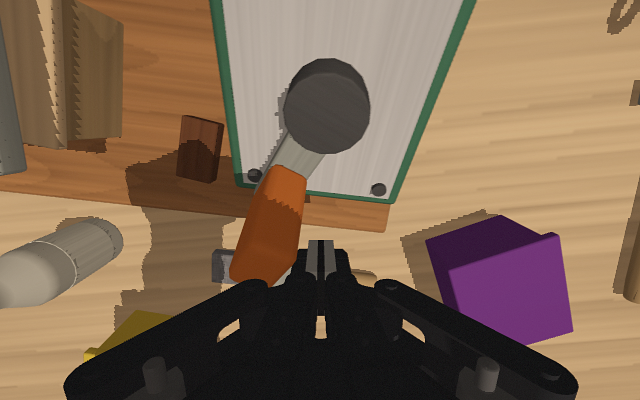

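Call:
send_rows --increments '[[[0,-7,-0.5,0,0],[0,-7,-1.5,0,0],[-0.5,-7,-2,0,0],[-1,-6.5,-2.5,0,0],[-1.5,-6,-3.5,0,0],[-2,-5.5,-4,0,0],[-2,-5,-4.5,0,0],[-2.5,-4.5,-5,0,0],[-2.5,-4,-5.5,0,0],[-3,-3,-6,0,0]]]'

```text
time: 8.45
eef_pos: [0.5364, 0.0239, 0.1823]
eef_rot: [-0.693, 0.035, 0.719, 0.03]
force: [-4.3, -2.3, -0.8]
gripper_width: -0.002
```

```bash
python3 -c "
from h import *
rep(); rows(.12,rad=60)
from rig import snapshot
import cv2
d=snapshot('wrist'); cv2.imwrite('pics/w6.png',d['image'])
"
```

```text
t 8.45 p [0.5364 0.0239 0.1823] F [-4.3 -2.3 -0.8] gw -0.002 q [ 0.01  0.66 -0.23  1.85  0.22  0.7  -2.01]
toolz yaw -0.093 tilt 0.037 press-loc mm [-71.  -65.9 182.3] uvh [-47.5  54.1  61.8] r 72.0 th -2.291
psi -2.219 r 67.9 h 61.8
[ -4.    3.5 -10. ] [-3.5 -2.5 -6. ] [-3.5 -1.5 -6. ] [-3.5 -1.  -6. ] [-3.5  0.  -6. ] [-3.5  1.  -6. ] [-3.5  1.5 -6. ] [-3.5  2.5 -6. ] [-3.5  3.5 -5.5] [-3.  4. -5.]
```

View pics/w6.png

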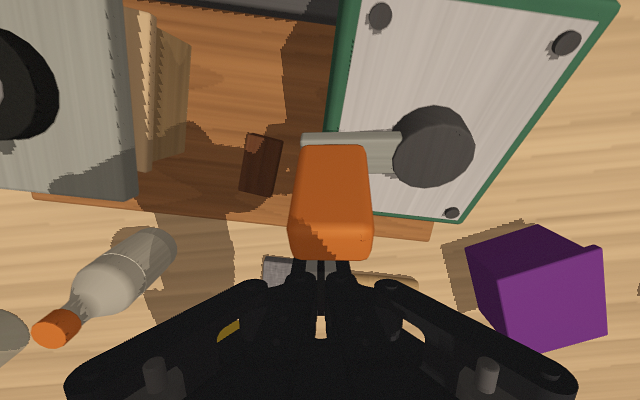

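```bash
python3 -c "
from h import *
s,p,M=st(); print(M[:,0])
rows(.12,rad=57)
"
```

```text
[-0.03425252 -0.0044851  -0.99940315]
psi -2.192 r 67.9 h 61.6
[ -4.5   6.5 -10.5] [-3.  -2.  -5.5] [-3.5 -1.5 -6. ] [-3.5 -0.5 -6. ] [-3.5  0.  -6. ] [-3.5  1.  -6. ] [-3.5  2.  -5.5] [-3.5  2.5 -5.5] [-3.   3.5 -5. ] [-3.   4.  -4.5]
```

Call:
send_rows --increments '[[[-3.5,3,-7,0,0],[-3.5,2,-7,0,0],[-3.5,0,-6,0,0],[-3.5,0,-6,0,0],[-3.5,0.5,-6,0,0],[-3.5,1,-6,0,0],[-3.5,2,-6,0,0],[-3.5,3,-5.5,0,0],[-3,4,-5,0,0],[-3,4.5,-4.5,0,0]]]'

```text
time: 9.5
eef_pos: [0.5875, 0.0189, 0.2119]
eef_rot: [-0.685, 0.021, 0.728, 0.032]
force: [-3.9, 1.4, -1.8]
gripper_width: -0.002
```

```bash
python3 -c "
from h import *
rep(); rows(.12,rad=60)
s,p,M=st(); print(M[:,0])
from rig import snapshot
import cv2
d=snapshot('wrist'); cv2.imwrite('pics/w7.png',d['image'])
"
```

```text
t 9.5 p [0.5875 0.0189 0.2119] F [-3.9  1.4 -1.8] gw -0.002 q [ 0.05  0.69 -0.26  1.64  0.18  0.89 -1.92]
toolz yaw -0.074 tilt 0.063 press-loc mm [-20.  -60.1 211.9] uvh [11.4 59.9 64. ] r 60.9 th -1.383
psi -1.280 r 62.5 h 64.0
[ 0.   6.  -6.5] [-3.5  4.  -5. ] [-3.   4.5 -4.5] [-3.   5.5 -4. ] [-2.5  6.  -3.5] [-2.   6.5 -2.5] [-2.   6.5 -2. ] [-1.5  7.  -1.5] [-1.   7.  -0.5] [-0.5  7.   0. ] 
[-0.06060937  0.01670695 -0.99802173]
```

View pics/w7.png

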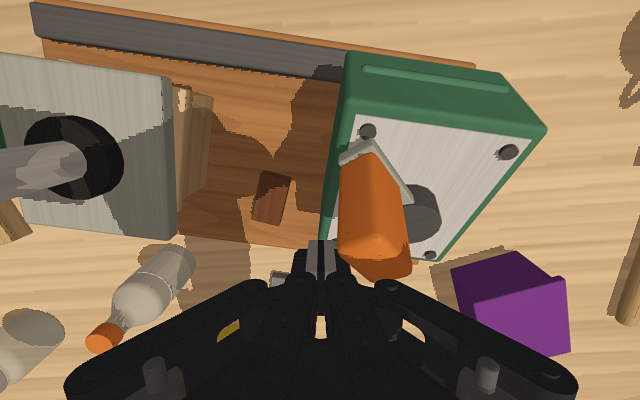

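Call:
send_rows --increments '[[[-1,5.5,-6,0,0],[-3,4,-5,0,0],[-2.5,5,-4.5,0,0],[-2.5,5.5,-4,0,0],[-2,6,-3.5,0,0],[-2,6.5,-2.5,0,0],[-2,6.5,-2,0,0],[-1.5,7,-1.5,0,0],[-1,7,-0.5,0,0],[-0.5,7,0,0,0]]]'

```text
time: 10.55
eef_pos: [0.6208, -0.041, 0.2304]
eef_rot: [-0.689, 0.016, 0.724, 0.034]
force: [-0.6, 3.8, -0.1]
gripper_width: -0.001
```

```bash
python3 -c "
from h import *
rep(); rows(.12,rad=60)
s,p,M=st(); print(M[:,0])
from rig import snapshot
import cv2
d=snapshot('wrist'); cv2.imwrite('pics/w8.png',d['image'])
"
```

```text
t 10.55 p [ 0.6208 -0.041   0.2304] F [-0.6  3.8 -0.1] gw -0.001 q [ 0.15  0.72 -0.27  1.52  0.18  0.98 -1.8 ]
toolz yaw -0.070 tilt 0.055 press-loc mm [  25.1 -111.8  230.4] uvh [59.9  8.2 59.2] r 60.5 th -0.136
psi -0.123 r 66.9 h 59.2
[2.5 7.  7. ] [0.  7.  1.5] [0.5 7.  2. ] [1.  6.5 3. ] [1.5 6.  3.5] [2.  5.5 4. ] [2.  5.  4.5] [2.5 4.5 5. ] [3.  4.  5.5] [3.  3.  5.5] 
[-0.04842583  0.02673441 -0.99846893]
```

View pics/w8.png

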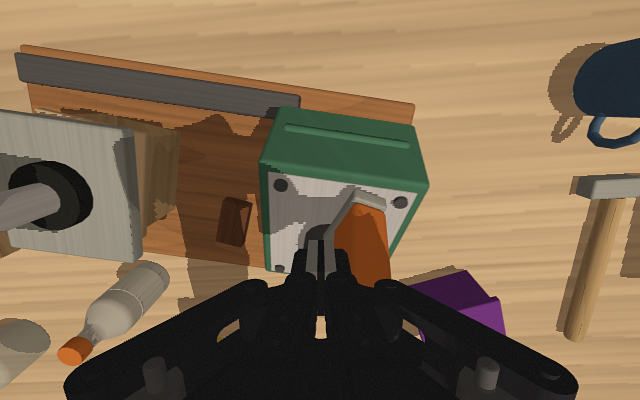

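Call:
send_rows --increments '[[[1.5,7,4,0,0],[0.5,7,3,0,0],[1,6.5,2.5,0,0],[1,6,3,0,0],[1.5,5.5,3.5,0,0],[2,5,4,0,0],[2,4.5,4.5,0,0],[2.5,4,5,0,0],[3,3.5,5.5,0,0],[3,2.5,5.5,0,0]]]'

```text
time: 11.6
eef_pos: [0.5771, -0.0963, 0.214]
eef_rot: [-0.693, 0.018, 0.719, 0.034]
force: [2.3, 2.8, 0.9]
gripper_width: -0.002
```

```bash
python3 -c "
from h import *
rep(); rows(.12,rad=59)
s,p,M=st(); print(M[:,0])
"
```

```text
t 11.6 p [ 0.5771 -0.0963  0.214 ] F [2.3 2.8 0.9] gw -0.002 q [ 0.26  0.68 -0.28  1.67  0.2   0.86 -1.74]
toolz yaw -0.073 tilt 0.043 press-loc mm [  -6.1 -175.   214. ] uvh [ 24.7 -55.   59.3] r 60.3 th 1.149
psi 1.055 r 63.2 h 59.3
[ 3.5 -1.5  7.5] [3.5 1.5 6. ] [3.5 0.5 6. ] [ 3.5 -0.   6. ] [ 3.5 -1.   6. ] [ 3.5 -2.   6. ] [ 3.5 -2.5  5.5] [ 3.5 -3.5  5.5] [ 3. -4.  5.] [ 3.  -4.5  4.5] 
[-0.03589104  0.0239801  -0.99906796]
```

Call:
send_rows --increments '[[[3.5,0.5,6.5,0,0],[3.5,0,6.5,0,0],[3.5,0,6,0,0],[3.5,-0.5,6,0,0],[3.5,-1.5,6,0,0],[3.5,-2.5,5.5,0,0],[3.5,-3.5,5.5,0,0],[3.5,-4.5,5,0,0],[3,-5,4.5,0,0],[3,-5.5,4,0,0]]]'

```text
time: 12.6
eef_pos: [0.5184, -0.0735, 0.1806]
eef_rot: [-0.695, 0.022, 0.718, 0.033]
force: [2.3, -2.8, 2.4]
gripper_width: -0.002
```

```bash
python3 -c "
from h import *
rep(); rows(.12,rad=59)
from rig import snapshot
import cv2
d=snapshot('wrist'); cv2.imwrite('pics/w9.png',d['image'])
"
```

```text
t 12.6 p [ 0.5184 -0.0735  0.1806] F [ 2.3 -2.8  2.4] gw -0.002 q [ 0.22  0.65 -0.25  1.89  0.22  0.66 -1.82]
toolz yaw -0.078 tilt 0.036 press-loc mm [ -68.2 -165.   180.6] uvh [-45.9 -45.   59.1] r 64.2 th 2.366
psi 2.290 r 59.8 h 59.1
[ 1.5 -6.   3.5] [ 2.5 -6.   3. ] [ 2.  -6.5  2.5] [ 1.5 -6.5  1.5] [ 1. -7.  1.] [ 0.5 -7.   0. ] [ 0.5 -7.  -0.5] [-0. -7. -1.] [-0.5 -7.  -2. ] [-1.  -6.5 -2.5]
```

View pics/w9.png

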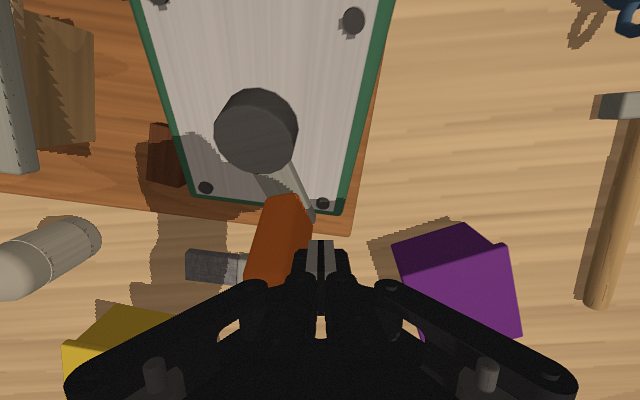

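Second turn nearly done, so the stop may be near. I'll take smaller steps.

```bash
python3 -c "
from h import *
rows(.07,rad=59)
"
```

```text
psi 2.320 r 59.9 h 59.3
[ 0.5 -4.   2. ] [ 1.5 -3.5  2. ] [ 1.5 -3.5  1.5] [ 1.  -3.5  1.5] [ 1. -4.  1.] [ 1. -4.  1.] [ 1.  -4.   0.5] [ 0.5 -4.   0.5] [ 0.5 -4.   0.5] [ 0.5 -4.   0. ]
```

Call:
send_rows --increments '[[[0.5,-4,2,0,0],[1.5,-3.5,2,0,0],[1.5,-3.5,1.5,0,0],[1,-3.5,1.5,0,0],[1,-4,1,0,0],[1,-4,1,0,0],[1,-4,0.5,0,0],[0.5,-4,0.5,0,0],[0.5,-4,0.5,0,0],[0.5,-4,0,0,0]]]'

```text
time: 13.65
eef_pos: [0.5057, -0.0465, 0.1711]
eef_rot: [-0.692, 0.034, 0.721, 0.031]
force: [0.0, -7.9, 4.0]
gripper_width: -0.003
```

```bash
python3 -c "
from h import *
rep(); rows(.07,rad=59)
from rig import snapshot
import cv2
d=snapshot('wrist'); cv2.imwrite('pics/w10.png',d['image'])
d=snapshot('scene'); cv2.imwrite('pics/s10.png',cv2.resize(d['image'][170:300,260:440],None,fx=4.4,fy=4.4,interpolation=2))
"
```

```text
t 13.65 p [ 0.5057 -0.0465  0.1711] F [ 0.  -7.9  4. ] gw -0.003 q [ 0.14  0.65 -0.22  1.94  0.23  0.62 -1.9 ]
toolz yaw -0.092 tilt 0.041 press-loc mm [ -86.3 -141.2  171.1] uvh [-66.3 -21.2  59.1] r 69.6 th 2.832
psi 2.801 r 63.4 h 59.1
[-2.5 -5.  -2.5] [ 0.5 -4.   0.5] [ 0.5 -4.   0. ] [ 0. -4. -0.] [ 0.  -4.  -0.5] [-0.  -4.  -0.5] [-0.5 -4.  -1. ] [-0.5 -4.  -1. ] [-0.5 -4.  -1.5] [-0.5 -3.5 -1.5]
```

View pics/w10.png

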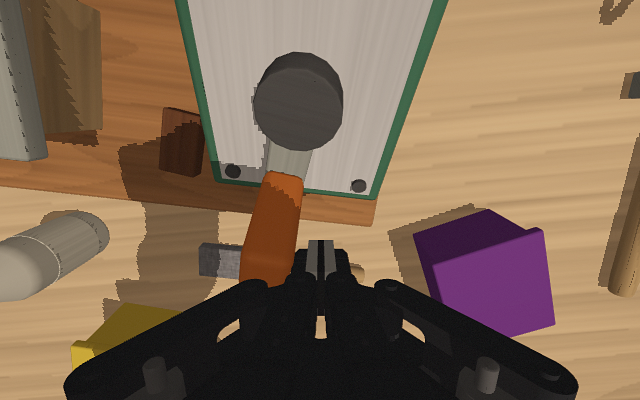

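View pics/s10.png

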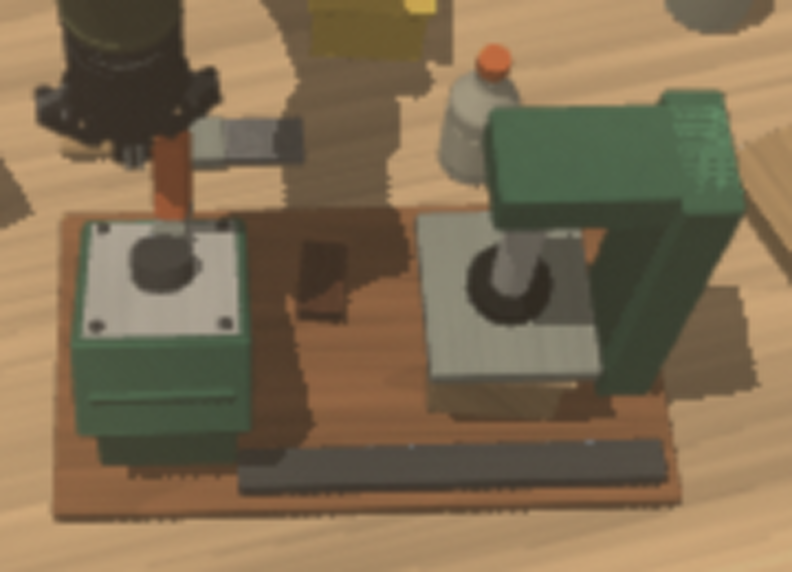

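Call:
send_rows --increments '[[[-1,-4,-1,0,0],[-0.5,-4,-0.5,0,0],[0,-4,-0.5,0,0],[0,-4,-0.5,0,0],[0,-4,-0.5,0,0],[0,-4,-0.5,0,0],[-0.5,-4,-1,0,0],[-0.5,-4,-1,0,0],[-0.5,-4,-1.5,0,0],[-0.5,-4,-1.5,0,0]]]'

```text
time: 14.75
eef_pos: [0.5036, -0.0452, 0.1716]
eef_rot: [-0.68, 0.065, 0.73, 0.025]
force: [-0.3, -10.3, 5.1]
gripper_width: -0.0
```

```bash
python3 -c "
from h import *
rep(); rows(.07,rad=59)
from rig import snapshot
import cv2
d=snapshot('wrist'); cv2.imwrite('pics/w11.png',d['image'])
"
```

```text
t 14.75 p [ 0.5036 -0.0452  0.1716] F [ -0.3 -10.3   5.1] gw -0.0 q [ 0.07  0.65 -0.17  1.92  0.24  0.67 -1.97]
toolz yaw -0.130 tilt 0.090 press-loc mm [ -88.6 -140.4  171.6] uvh [-68.1 -20.4  60.7] r 71.1 th 2.850
psi 2.822 r 64.9 h 60.7
[-2.  -5.5 -4.5] [ 0.  -4.   0.5] [ 0. -4.  0.] [-0. -4. -0.] [-0.5 -4.  -0.5] [-0.5 -4.  -0.5] [-0.5 -4.  -1. ] [-0.5 -4.  -1. ] [-1.  -4.  -1.5] [-1.  -3.5 -1.5]
```

View pics/w11.png

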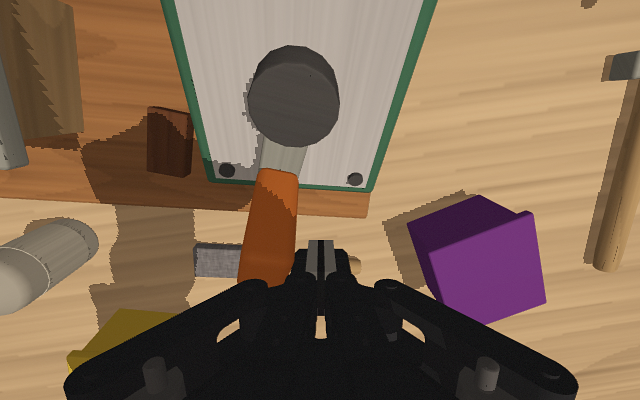

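It has stalled at about 11 N with 4 mm steps. That could be the stop, or not quite enough push. I'll press harder briefly and see if it still advances.

Call:
send_rows --increments '[[[0,-6,-1,0,0],[0,-9,-1,0,0],[0,-11,-1,0,0],[0,-11,-1,0,0],[0,-11,-1,0,0],[0,-11,-1,0,0],[0,0,0,0,0],[0,0,0,0,0],[0,0,0,0,0],[0,0,0,0,0]]]'

```text
time: 15.8
eef_pos: [0.4971, -0.0458, 0.1717]
eef_rot: [-0.663, 0.112, 0.74, 0.015]
force: [0.6, -1.5, 0.2]
gripper_width: -0.001
```

```bash
python3 -c "
from h import *
rep(); s,p,M=st(); print(M[:,0])
from rig import snapshot
import cv2
d=snapshot('wrist'); cv2.imwrite('pics/w12.png',d['image'])
"
```

```text
t 15.8 p [ 0.4971 -0.0458  0.1717] F [ 0.6 -1.5  0.2] gw -0.001 q [-0.02  0.67 -0.1   1.9   0.27  0.73 -2.07]
toolz yaw -0.188 tilt 0.176 press-loc mm [ -94.8 -142.3  171.7] uvh [-73.5 -22.3  63.7] r 76.8 th 2.847
[-0.11966056 -0.12767529 -0.98457116]
```

View pics/w12.png

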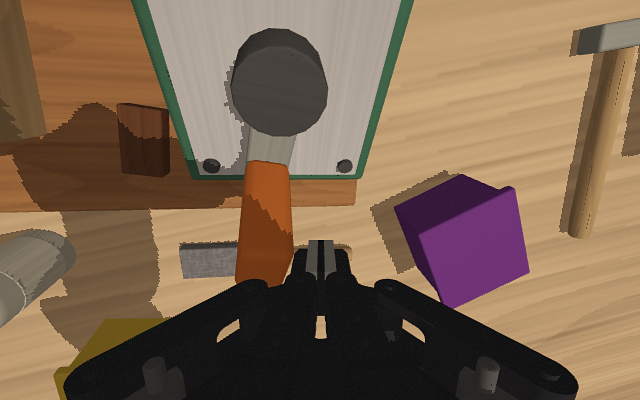

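Call:
send_rows --increments '[[[0,6,1,0,0],[0,8,0,0,0],[-10,0,0,0,0],[-20,0,0,0,0],[-25,0,0,0,0],[-25,0,0,0,0],[-25,0,0,0,0],[-25,0,10,0,0],[-20,0,10,0,0],[0,0,0,0,0]]]'

```text
time: 16.85
eef_pos: [0.4919, -0.0348, 0.3335]
eef_rot: [-0.664, 0.11, 0.74, 0.016]
force: [-0.1, -0.2, -0.6]
gripper_width: 0.001
```

```bash
python3 -c "
from h import *
rep(); s,p,M=st(); print(M[:,0])
from rig import snapshot
import cv2
d=snapshot('wrist'); cv2.imwrite('pics/w13.png',d['image']); np.savez('pics/w13.npz',p=p,M=M,K=d['camera_matrix'],H=d['hand_eye'])
d=snapshot('scene'); cv2.imwrite('pics/s13f.png',d['image']);cv2.imwrite('pics/s13.png',cv2.resize(d['image'][170:300,260:440],None,fx=4.4,fy=4.4,interpolation=2))
"
```

```text
t 16.85 p [ 0.4919 -0.0348  0.3335] F [-0.1 -0.2 -0.6] gw 0.001 q [-0.    0.45 -0.14  1.71  0.19  1.13 -1.98]
toolz yaw -0.186 tilt 0.172 press-loc mm [-102.2 -132.7  333.5] uvh [ -4.1 -12.7 210. ] r 13.3 th 1.883
[-0.11875642 -0.12282164 -0.9852978 ]
```

View pics/w13.png

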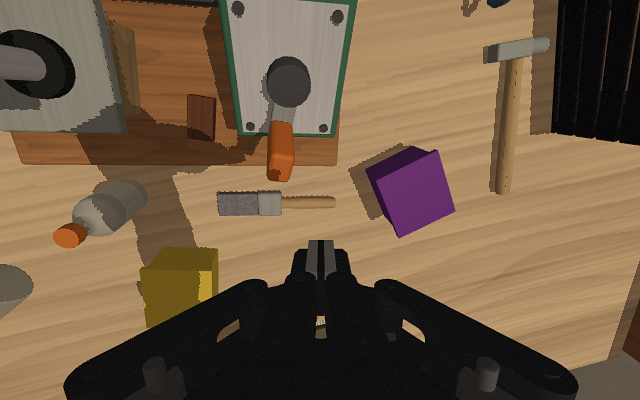

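View pics/s13.png

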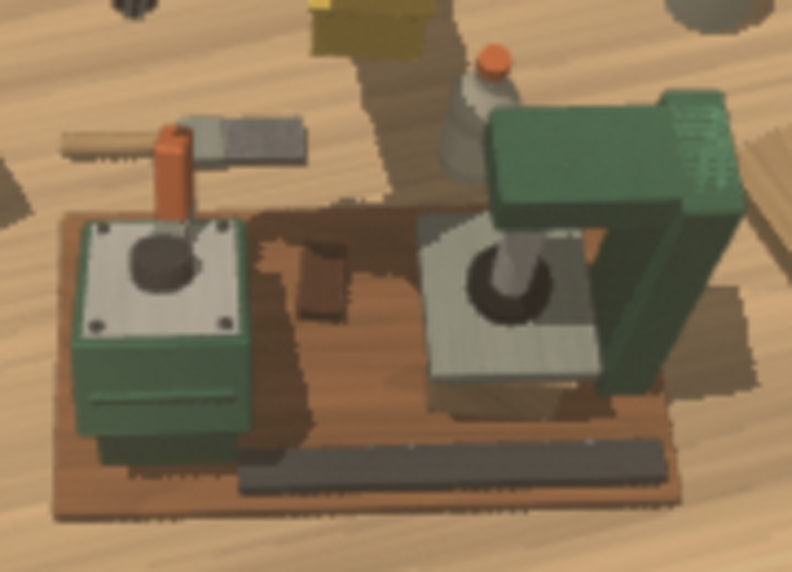

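```bash
python3 - <<'E'
from h import *
K2,E2=load('scene');s=lambda a,b:np.array((260+a/4.4,170+b/4.4))
q=np.load('fit.npy');A,o=frame(q)
from scipy.optimize import least_squares
# phi from scene: handle top & hub
r=lambda p:np.ravel([proj(K2,E2,A@handle(p[0],.082)+o)[0]-s(174,132)-p[1:], proj(K2,E2,A@face(0,0,.022)+o)[0]-s(162,262)-p[1:]])
for x0 in (3,):
  f=least_squares(r,[x0,0,0]);print('phi scene',f.x,f.cost)
r=lambda p:np.ravel([proj(K2,E2,A@handle(p[0],.082)+o)[0]-s(95,216)-p[1:], proj(K2,E2,A@face(0,0,.022)+o)[0]-s(162,262)-p[1:]])
f=least_squares(r,[.8,0,0]);print('phi0 scene',f.x,f.cost)
# w13
d=np.load('pics/w13.npz')
r=lambda p:np.ravel([wproj('pics/w13.npz',A@handle(p[0],.082)+o)[0]-[280,170]-p[1:], wproj('pics/w13.npz',A@face(0,0,.022)+o)[0]-[289,80]-p[1:]])
f=least_squares(r,[3,0,0]);print('phi w13',f.x,f.cost)
# plate height: top face corners front right etc. square w x l, unknown z; fit dims
def plate(pts):
    names=[(-1,-1),(1,-1),(1,1)]
    def rr(p):
        return np.ravel([proj(K2,E2,A@np.array([p[0]+.06*a,p[1]+.065*b,p[2]])+o)[0]-s(*px) for (a,b),px in zip(names,pts)])
    for hx,hy in((.06,.065),(.065,.06)):
        def rr(p):
            return np.ravel([proj(K2,E2,A@np.array([p[0]+hx*a,p[1]+hy*b,p[2]])+o)[0]-s(*px) for (a,b),px in zip(names,pts)])
        f=least_squares(rr,[0,.125,.13]);print(hx,hy,f.x.round(4),f.cost)
plate([(424,178),(438,346),(614,342)])
plate([(415,212),(429,376),(600,374)])
E
```

```text
phi scene [ 3.30677711 -0.97792683 -0.36005171] 2.6711252505310212
phi0 scene [ 0.87270307 -1.06771693 -1.70234729] 0.12057083580229336
phi w13 [ 3.30908968 -0.8344766   1.47949596] 12.327186265802036
0.06 0.065 [-0.0131  0.1334  0.1391] 7.281002659449637
0.065 0.06 [-0.0081  0.129   0.1538] 0.1499508595516054
0.06 0.065 [-0.0074  0.1305  0.0987] 6.802997173004575
0.065 0.06 [-0.0029  0.1264  0.113 ] 0.145319862884149
```

```bash
python3 - <<'E'
from h import *
K2,E2=load('scene');s=lambda a,b:np.array((260+a/4.4,170+b/4.4))
q=np.load('fit.npy');A,o=frame(q)
n=[(-1,-1),(1,-1),(1,1)]
P=[[(424,178),(438,346),(614,342)],[(415,212),(429,376),(600,374)]]
def rr(p):
    return np.ravel([[proj(K2,E2,A@np.array([p[0]+.065*a,p[1]+.06*b,p[2+i]])+o)[0]-s(*px) for (a,b),px in zip(n,P[i])] for i in(0,1)])
f=least_squares(rr,[0,.125,.15,.11]);print(f.x,f.cost,rr(f.x).round(1))
E
```

```text
[-0.00553601  0.12772805  0.15909007  0.10706494] 0.380495472159752 [-0.5  0.1 -0.  -0.   0.2 -0.1 -0.1  0.3  0.2  0.1  0.1 -0.4]
```

Fits: phi is about 3.31 (turned 8.76 rad). The plate came down about 52 mm, which would be 8.2 rad if it were still free. So it's roughly 0.6 rad past lid contact, i.e. about at the stop. I'll do one more firm push, measuring the force, to confirm.

```bash
python3 -c "
from h import *
t=tcp(2.55,h=58); print(t); rep(t); rep(t+[0,0,.09]); s,p,M=st(); print(M.T@[0,0,-1])"
```

```text
[ 0.51060747 -0.06122947  0.17399883]
t 16.95 p [ 0.4912 -0.0358  0.331 ] F [ 0.4 -0.3  0.5] gw -0.004 q [-0.    0.45 -0.14  1.71  0.19  1.13 -1.98]
toolz yaw -0.187 tilt 0.175 press-loc mm [-102.7 -133.7  331. ] uvh [ -5.7 -13.7 208. ] r 14.9 th 1.967
tool mm to tgt [155.3  -1.  -39.2]
t 16.95 p [ 0.4912 -0.0358  0.331 ] F [ 0.4 -0.3  0.5] gw -0.004 q [-0.    0.45 -0.14  1.71  0.19  1.13 -1.98]
toolz yaw -0.187 tilt 0.175 press-loc mm [-102.7 -133.7  331. ] uvh [ -5.7 -13.7 208. ] r 14.9 th 1.967
tool mm to tgt [ 66.7  11.9 -30.3]
[ 0.98468432 -0.14364141 -0.09881265]
```

Call:
send_rows --increments '[[[15,8,-10,0,0],[20,8,-10,0,0],[25,6,-10,0,0],[10,-1,-1,0,0],[20,-3,-2,0,0],[20,-3,-2,0,0],[20,-3,-2,0,0],[15,-2,-1.5,0,0],[5,-1,-0.5,0,0],[0,0,0,0,0]]]'

```text
time: 17.95
eef_pos: [0.5056, -0.0697, 0.1698]
eef_rot: [-0.658, 0.11, 0.745, 0.016]
force: [-0.6, -0.6, 0.6]
gripper_width: 0.004
```

```bash
python3 -c "
from h import *
from rig import snapshot
import cv2
t=tcp(2.55,h=58); rep(t)
d=snapshot('wrist'); cv2.imwrite('pics/w14.png',d['image'])"
```

```text
t 17.95 p [ 0.5056 -0.0697  0.1698] F [-0.6 -0.6  0.6] gw 0.004 q [ 0.03  0.68 -0.11  1.86  0.26  0.76 -2.01]
toolz yaw -0.187 tilt 0.182 press-loc mm [ -81.5 -163.9  169.8] uvh [-62.7 -43.9  55.8] r 76.5 th 2.531
tool mm to tgt [-5.8 -8.5 -2.9]
```

View pics/w14.png

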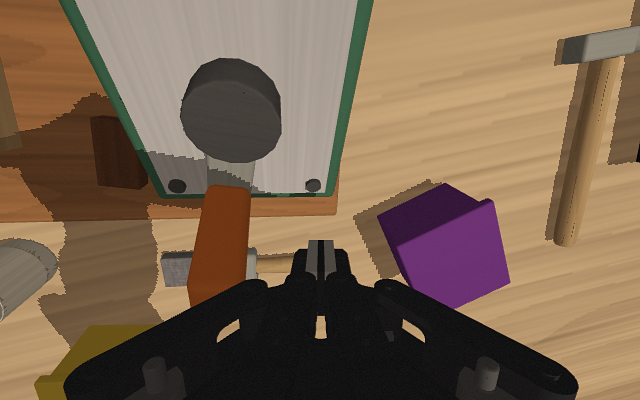

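Call:
send_rows --increments '[[[0,-5,-3,0,0],[0,-5,-2,0,0],[0,-5,0,0,0],[0,-5,0,0,0],[0,-4,0,0,0],[0,-5,0,0,0],[0,-7,0,0,0],[0,-9,0,0,0],[0,-9,0,0,0],[0,-9,0,0,0]]]'

```text
time: 19.0
eef_pos: [0.5148, -0.0539, 0.1701]
eef_rot: [-0.651, 0.145, 0.745, 0.004]
force: [-3.1, -16.0, 11.1]
gripper_width: -0.003
```

```bash
python3 -c "
from h import *
from rig import snapshot
import cv2
rep()
d=snapshot('scene'); cv2.imwrite('pics/s15.png',cv2.resize(d['image'][170:300,260:440],None,fx=4.4,fy=4.4,interpolation=2))"
```

```text
t 19.0 p [ 0.5148 -0.0539  0.1701] F [ -3.1 -16.   11.1] gw -0.003 q [-0.06  0.7  -0.05  1.82  0.28  0.81 -2.1 ]
toolz yaw -0.224 tilt 0.241 press-loc mm [ -75.9 -146.5  170.1] uvh [-57.5 -26.5  53.4] r 63.4 th 2.710
```

View pics/s15.png

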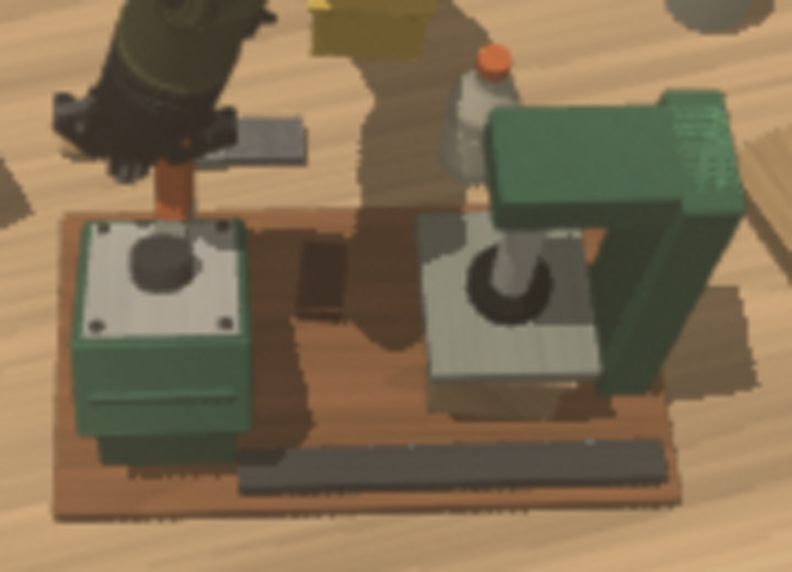

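With about 20 N on the handle (twice the stated drag), the crank didn't move, so it's at its stop. I'll back off and lift clear.

Call:
send_rows --increments '[[[0,8,0,0,0],[0,10,0,0,0],[0,8,0,0,0],[-10,0,0,0,0],[-25,3,0,0,0],[-25,3,0,0,0],[-25,3,5,0,0],[-25,0,10,0,0],[-20,0,10,0,0],[0,0,0,0,0]]]'

```text
time: 20.05
eef_pos: [0.5051, -0.0524, 0.3157]
eef_rot: [-0.653, 0.14, 0.744, 0.004]
force: [-0.1, 0.2, 0.4]
gripper_width: -0.002
```

```bash
python3 -c "
from h import *
from rig import snapshot
import cv2
rep()
d=snapshot('scene'); cv2.imwrite('pics/s16.png',cv2.resize(d['image'][150:310,180:480],None,fx=2.6,fy=2.6,interpolation=2))
a=cv2.imread('pics/s13f.png').astype(int)[215:300,260:440]; b=d['image'].astype(int)[215:300,260:440]
print('diff',np.abs(a-b).max(), np.argwhere(np.abs(a-b).max(2)>40)[:5]+[215,260])
"
```

```text
t 20.05 p [ 0.5051 -0.0524  0.3157] F [-0.1  0.2  0.4] gw -0.002 q [-0.04  0.5  -0.09  1.68  0.22  1.14 -2.01]
toolz yaw -0.217 tilt 0.233 press-loc mm [ -85.6 -147.1  315.7] uvh [  2.2 -27.1 186.5] r 27.2 th 1.491
diff 81 [[215 337]
 [215 338]
 [215 339]
 [215 340]
 [215 342]]
```

View pics/s16.png

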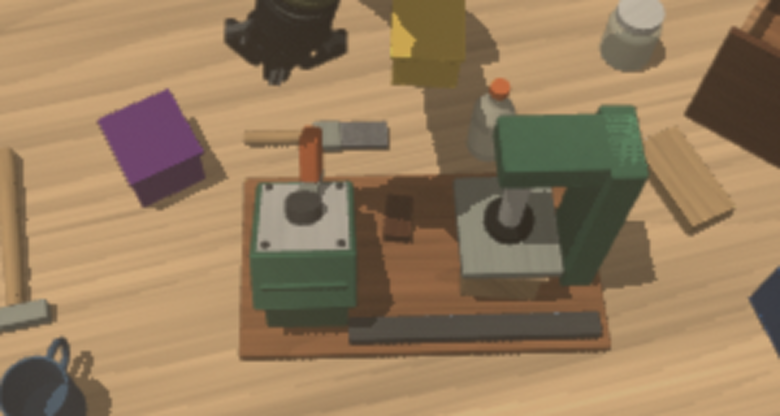

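The scene picture shows the handle at the same place (crop 311,150), the plate on the lid, the box and bystanders undisturbed, and the gripper clear. The image differences against the earlier frame lie where the arm's shadow falls. I'm handing in now.

```bash
python3 -c "
from rig import workorder
print(workorder.finish_job())"
```

```text
the job is handed in; nothing more can be done
None
```

The crank is turned clockwise to its stop, the press plate is down on the box lid, and I've handed the job in with the gripper clear. It took about 20 s of the 72 s.

I pushed the orange handle round with the closed fingers instead of gripping it. The tool could only turn about its own vertical axis, so it couldn't match the handle's 28° lean.

**Last checks**
- **Turn and plate travel:** the crank turned about 8.8 rad. The plate came down about 52 mm, which is some 0.6 rad less than that turn would give a free plate. This fits the plate bearing on the lid with the crank at about 9.6 rad, but it is only good to about ±0.25 rad.
- **Stop:** the crank stalled at 11 N. A second push of about 20 N, roughly twice the stated drag, did not move the handle in the pictures.
- **Box and bystanders:** in the last picture the box and the bystanders visible around the press looked undisturbed; I did not measure them one by one. The tool was clear of everything, with no force on it.

**What did not go to plan**
- **Tool tilt:** the tool tilted by up to 0.24 rad while pushing against the stop.
- **Finger path:** it drifted up to 8 mm outward along the handle and was corrected on the way.
- **Hub height:** measured from the two views, it came out about 8 mm below the fitted model.

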